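# Move the sample fruits to the fan rack in order

### The job

Move the four dried fruits from the full rack to the empty one, each sitting in its own ring seat, so that they dry evenly: the fruit that is now nearest the robot goes into the seat next to the fan, the second nearest into the second seat from the fan, and so on, so the one now farthest from the robot ends up farthest from the fan. Do not drop any fruit onto the table.

Things in the scene. Friction and masses are not known exactly. Their poses are not given: they have to be found in the camera images.
- fruit_a: Loose dried fruit, an olive-brown ball, the smallest of four, 42 mm in diameter. Origin at its centre. Sitting in any ring seat, its centre is 52 mm above the table. Its own axes have no meaning (it may roll).
- fruit_b: Loose dried fruit, an olive-brown ball, the second smallest of four, 50 mm in diameter. Origin at its centre. Sitting in any ring seat, its centre is 57 mm above the table. Its own axes have no meaning (it may roll).
- fruit_c: Loose dried fruit, an olive-brown ball, the second largest of four, 58 mm in diameter. Origin at its centre. Sitting in any ring seat, its centre is 62 mm above the table. Its own axes have no meaning (it may roll).
- fruit_d: Loose dried fruit, an olive-brown ball, the largest of four, 66 mm in diameter. Origin at its centre. Sitting in any ring seat, its centre is 66 mm above the table. Its own axes have no meaning (it may roll).
- seat_a: Fixed wire ring seat on the full rack, which holds the smallest fruit at the start; all ring seats of both racks are alike: an eight-sided ring of 4 mm wire, 35 mm across outside, its top edge 36 mm above the table, on four wire legs. Origin on the ring's axis at the foot, 12 mm above the table; z up. The four seats of the full rack stand in a row 72 mm apart, the row running away from the robot (within 12 degrees of its x).
- seat_b: Fixed wire ring seat on the full rack, which holds the second smallest fruit at the start; all ring seats of both racks are alike: an eight-sided ring of 4 mm wire, 35 mm across outside, its top edge 36 mm above the table, on four wire legs. Origin on the ring's axis at the foot, 12 mm above the table; z up. The four seats of the full rack stand in a row 72 mm apart, the row running away from the robot (within 12 degrees of its x).
- seat_c: Fixed wire ring seat on the full rack, which holds the second largest fruit at the start; all ring seats of both racks are alike: an eight-sided ring of 4 mm wire, 35 mm across outside, its top edge 36 mm above the table, on four wire legs. Origin on the ring's axis at the foot, 12 mm above the table; z up. The four seats of the full rack stand in a row 72 mm apart, the row running away from the robot (within 12 degrees of its x).
- seat_d: Fixed wire ring seat on the full rack, which holds the largest fruit at the start; all ring seats of both racks are alike: an eight-sided ring of 4 mm wire, 35 mm across outside, its top edge 36 mm above the table, on four wire legs. Origin on the ring's axis at the foot, 12 mm above the table; z up. The four seats of the full rack stand in a row 72 mm apart, the row running away from the robot (within 12 degrees of its x).
- empty_rack: Fixed low drying tray, 300 x 120 mm, rim 18 mm high, mesh floor 12 mm above the table, with four empty ring seats in a row. Origin at the centre of its underside, on the table; x along the row, away from the robot (within 12 degrees), y to the left across it, z up. Ring seats at x = -108, -36, +36 and +108 mm, y = 0. It may stand to the left or to the right of the full rack, which is a like tray.
- fan: Fixed small square fan, black frame, 36 mm thick (x), 92 mm wide (y), 88 mm high, steel guard wires. Origin at the centre of its underside, on the table. It stands at one end of the empty rack, on the line of the seats, 175 mm from the rack's centre: either the end nearest the robot or the far end. At the other end stands a lower white instrument box (34 x 80 x 50 mm).
Things that resemble listed ones, but are neither listed nor needed, are in the scene too. What is shaped like the fruit_c but pink or yellow is not meant. What is shaped like the fruit_b but blue is not meant.

How it is judged:
By the outcome, as a careful person would: the job done as asked, in the order asked, and still so for the second after the job is handed in, with the robot touching nothing.
It also fails if it takes over 112 s, if anything falls off the work surface, if the arm or the gripper's body presses on something with over 40 N, if the wrist force passes 120 N, or if a joint passes its speed limit or range.

### The arm

A 7-joint arm with a two-finger parallel gripper is mounted at the origin on the work surface. World frame = base frame: x ahead of the robot, y to its left, z up, the work surface at z = 0. Lengths are in mm, angles in rad, forces in N, time in s.
With the tool pointing down it reaches from about 425 to 875 mm from the base axis. Payload 4.7 kg.
Tool frame: the origin (TCP) lies on the centre line of the jaws, within the pads' length; the fingertips stand ahead of it and the grasp point (between the pads) lies 6 mm ahead of it (robot.tcp_to_tips is the z of the fingertips in the tool frame, in mm); z points along the fingers, y is the line along which they close (so a half turn about z gives the same grasp; the last joint's range is limited). The gripper opens to 87 mm and grips with 3 to 60 N. Pads are 19 mm wide; open, the fingers measure 117 mm over their backs; the gripper's body (75 mm by 190 mm) begins 51 mm behind the grasp point.
Start: joints at [-1.253, 0.321, -0.07, 1.45, 0.023, 1.371, -0.057], TCP at [194.472, 620.245, 247.587] pointing down, gripper open.
Joint ranges: [-2.86, 2.86], [-0.3, 2.09], [-1.38, 1.24], [0.06, 2.45], [-1.56, 4.7], [0.09, 2.05], [-2.69, 2.69]. Speed limits (rad/s): [2.57, 2.57, 3.14, 3.14, 3.14, 3.14, 3.14].

### API

Orientations are given as a unit quaternion [x, y, z, w].
In Python, from cell import robot gives the robot as it stands. The module is installed in compiled form; this text tells all that it offers.
- The arm moves only by the tool send_rows, never from a script. Its argument "increments" is a list of rows, each a list of 5 numbers: the shift along the tool's x, y, z in units of 25 mm (1.0 is 25 mm), then the turn about the tool's z in units of 8 degrees (1.0 is 8 degrees), then the closure, from 0 (fully open) to 1 (shut). In form: [[tx, ty, tz, yaw, grip], ...]. A call has exactly 10 rows; each row shifts and turns the commanded pose from where the row before left it, along the tool's axes as they then stand; what a row does not reach is not made up. A row lasts 1/8 s, in which the tool goes at most 62.5 mm and 10.7 degrees, less where a joint would pass 70% of its speed; a pose out of reach is approached as far as the arm can. A call is refused whole if a number of a shift passes 1 or a number of a turn 1, either way. A call with a gripper value outside its range is refused whole. The fingers move at their own pace and stop on an object; "squeeze" is the grip in N (left out, the last holds). Time passes only in rows, so rows that do not move let the fingers close, or fill a call up. It gives the time, the measured TCP pose, the force, the opening and the grip force at its end, in the units of the state.
- robot.sense(): the state, without advancing time (a new reading comes with each control period).
- robot.camera(name): name is "side" or "top"; returns a dict with "image" (400x640x3 uint8, red, green, blue), "intrinsics" (3x3 intrinsics, pixels), "rvec" (rotation vector, rad) and "tvec" (3), from world to camera coordinates, as OpenCV has them. Camera axes: x right, y down, z forward; pixel columns grow to the right and rows downward; lengths in mm; the calibration is good to about 2 mm. A picture is of the moment at which its call begins. There is no depth.
- robot.close_job(): hands the job in; it is judged then, once.
The state is a dict: "t": time; "q": joint angles; "qvel": joint speeds; "effort": joint torques, N m; "tcp_pos": TCP position; "tcp_rot": TCP orientation; "contact_force": force on the tool from outside, world axes, zero at the start; "wrist_torque": the same for the moment, N m; "width": opening from 0.0 (shut) to 1.0 (fully open); "grasp_force": force on a finger pad.
Only numpy, scipy, OpenCV 4.12 (cv2) and the standard library are available. Lean on these libraries where they do the work, as an engineer would, in place of code of your own. Each camera call takes 0.05 s, during which the arm holds its last target. There are 200 camera calls.

## Working session

There is one attempt and no reset: what is moved stays moved. The work goes in short steps, Python scripts to look and compute and a tool call to move; the robot and the scene stay as the last step left them, time stands still between calls to the robot, and variables do not carry over. Pictures are saved under pics/ and viewed, at most 14 in all, crops included, and the job is handed in when it is done.

Besides the shell and the picture viewer there is one more tool, called after "Call:" as name(argument=value, ...), one argument or row to a line, values as JSON. send_rows: Moves the arm, as the interface text tells. Its arguments: {"type":"object","properties":{"increments":{"type":"array","items":{"type":"array","items":{"type":"number"}}},"squeeze":{"type":"number"}},"required":["increments"]}

```bash
mkdir -p pics; cat > h.py <<'E'
import numpy as np, cv2
from cell import robot
def snap(name,fn):
    c=robot.camera(name); cv2.imwrite('pics/'+fn,cv2.cvtColor(c['image'],cv2.COLOR_RGB2BGR)); return c
def ray(c,u,v,z):
    R=cv2.Rodrigues(np.array(c['rvec'],float))[0]; t=np.array(c['tvec'],float).ravel()
    K=np.array(c['intrinsics'],float); o=-R.T@t
    d=R.T@np.linalg.inv(K)@np.array([u,v,1.]); return o+d*(z-o[2])/d[2]
def proj(c,P):
    return cv2.projectPoints(np.array(P,float).reshape(-1,1,3),np.array(c['rvec'],float),np.array(c['tvec'],float),np.array(c['intrinsics'],float),None)[0].reshape(-1,2)
E
python3 - <<'E'
from h import *
import pickle
t=snap('top','t0.png'); s=snap('side','s0.png'); pickle.dump((t,s),open('c0.pkl','wb'))
st=robot.sense(); print(st); print(robot.tcp_to_tips)
E
```

```text
{'t': 0.1, 'q': array([-1.25288401,  0.32175793, -0.07007583,  1.45154913,  0.0226162 ,
        1.370785  , -0.0569102 ]), 'qvel': array([-0.00114996, -0.00062701,  0.00083695, -0.00424837, -0.00124755,
       -0.00022975,  0.00135612]), 'effort': array([-2.51160330e-06, -4.92571807e+01, -4.05522231e-01, -3.13398600e+01,
       -6.40432583e-02,  3.95042938e-02,  8.61515309e-05]), 'tcp_pos': array([194.37485596, 619.7892332 , 246.5668391 ]), 'tcp_rot': array([ 1.51316448e-01,  9.88485002e-01, -8.53158876e-04, -7.45360950e-05]), 'contact_force': array([-0.12351257, -0.43455308,  0.08063774]), 'wrist_torque': array([-0.04665714,  0.03267109, -0.0006371 ]), 'grasp_force': 0.0, 'width': 1.000047783640288}
25.0
```

View pics/t0.png

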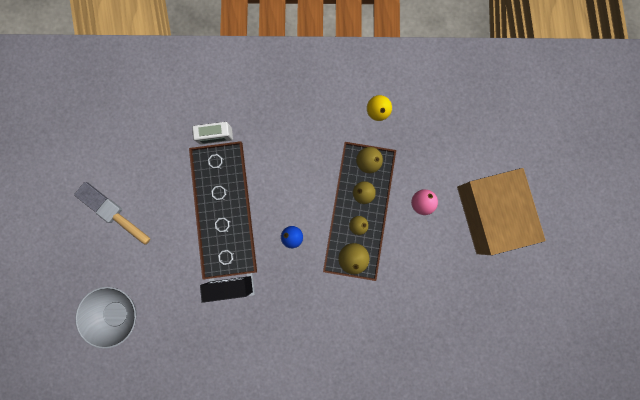

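View pics/s0.png

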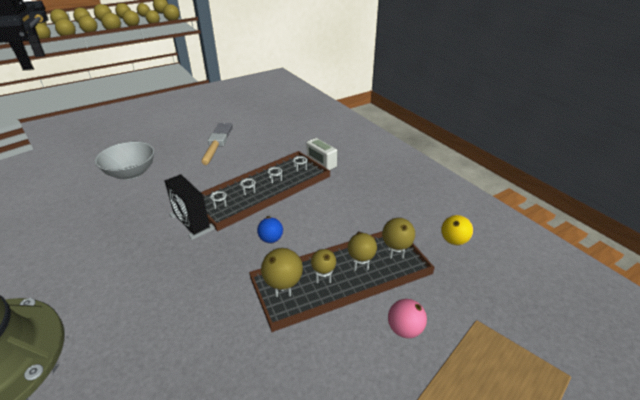

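The top view shows the empty rack on the left, with ring seats at about (226,257), (222,225), (219,193) and (215,161). The fan is at its near end (226,290) and the white box at its far end. The full rack, near to far, holds d at (354,258), a at (359,226), b at (365,192) and c at (371,160). The side view agrees. Next I'll measure positions.

```bash
python3 - <<'E'
from h import *
import pickle
t,s=pickle.load(open('c0.pkl','rb'))
hsv=cv2.cvtColor(t['image'],cv2.COLOR_RGB2HSV)
m=cv2.inRange(hsv,(18,90,40),(32,255,190)); m[:, :310]=0; m[:,410:]=0; m[:140]=0;m[290:]=0
m=cv2.morphologyEx(m,cv2.MORPH_CLOSE,np.ones((7,7)))
m=cv2.morphologyEx(m,cv2.MORPH_OPEN,np.ones((5,5)))
for c in cv2.findContours(m,0,2)[0]:
    (u,v),r=cv2.minEnclosingCircle(c)
    if r<5: continue
    z={0:66,1:52,2:57,3:62}[int(np.argmin([abs(v-w) for w in(258,226,192,160)]))]
    P=ray(t,u,v,z); Q=ray(t,u+r,v,z); print('fruit',(round(u,1),round(v,1),round(r,1)),P.round(1),'diam',(2*np.linalg.norm(Q-P)).round(),'side px',proj(s,P).round())
L=[]
for u,v in((226,257.5),(222,225),(218.5,193),(215,161)):
    P=ray(t,u,v,36);L.append(P);print('seat',P.round(1),np.hypot(*P[:2]).round(),'side',proj(s,P).round())
print(np.linalg.norm(np.diff(L,axis=0),axis=1))
a=t['image'][140:300,185:265]; b=t['image'][140:300,320:400]
cv2.imwrite('pics/crop.png',cv2.cvtColor(cv2.resize(np.hstack([a,b]),None,fx=3.7,fy=3.7,interpolation=2),cv2.COLOR_RGB2BGR))
E
```

```text
fruit (353.6, 258.4, 15.6) [ 429.2 -128.4   66. ] diam 66.0 side px [[281. 267.]]
fruit (358.6, 224.9, 9.6) [ 500.8 -140.2   52. ] diam 42.0 side px [[323. 260.]]
fruit (364.0, 192.0, 11.4) [ 572.2 -151.5   57. ] diam 50.0 side px [[362. 246.]]
fruit (369.5, 159.5, 13.3) [ 643.1 -163.    62. ] diam 58.0 side px [[398. 233.]]
seat [427.9 149.3  36. ] 453.0 side [[218. 195.]]
seat [498.9 160.3  36. ] 524.0 side [[247. 182.]]
seat [569.9 170.3  36. ] 595.0 side [[274. 170.]]
seat [641.9 180.4  36. ] 667.0 side [[299. 159.]]
[71.87553344 71.68567863 72.75009828]
```

View pics/crop.png

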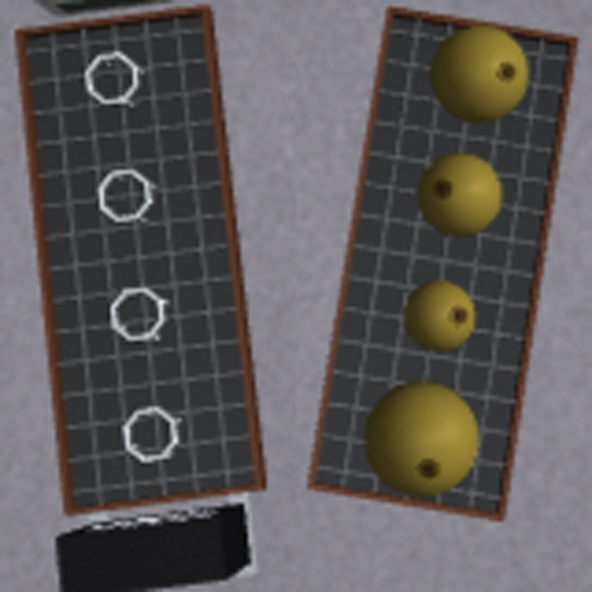

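The crop confirms the ring centres and the fruit outlines. Diameters come out at 66, 42, 50 and 58 mm and seat pitch at 72 mm, all as expected. I'll use one fixed yaw with tool y along world y, so tool x = −X and tool z = −Z.

Call:
send_rows(
  increments=[
    [0,0,0,-0.725,0],
    [0,0,0,-0.725,0],
    [0,0,0,-0.725,0],
    [-1,-1,0,0,0],
    [-1,-1,0,0,0],
    [-1,-1,0,0,0],
    [-1,-1,0,0,0],
    [-1,-1,0,0,0],
    [-1,-1,0,0,0],
    [-1,-1,0,0,0],
  ],
  squeeze=12,
)

```text
t: 1.35
tcp_pos: [370.1, 444.1, 247.1]
tcp_rot: [0.0, 1.0, -0.0, -0.0]
contact_force: [0.0, 0.6, -0.4]
width: 1.0
grasp_force: 0.0
```

Call:
send_rows(
  increments=[
    [-1,-1,0,0,0],
    [-1,-1,0,0,0],
    [-1,-1,0,0,0],
    [-1,-1,0,0,0],
    [0,-1,0,0,0],
    [0,-1,0,0,0],
    [0,-1,0,0,0],
    [0,-1,0,0,0],
    [0,-1,0,0,0],
    [0,-1,0,0,0],
  ],
)

```text
t: 2.6
tcp_pos: [469.0, 193.8, 247.8]
tcp_rot: [-0.0, 1.0, 0.0, 0.0]
contact_force: [0.2, -0.5, 0.5]
width: 1.004
grasp_force: 0.0
```

Call:
send_rows(
  increments=[
    [0,-1,0,0,0],
    [0,-1,0,0,0],
    [0,-1,0,0,0],
    [0,-1,0,0,0],
    [0,-1,0,0,0],
    [0,-1,0,0,0],
    [0,-1,0,0,0],
    [0,-1,0,0,0],
    [0,-1,0,0,0],
    [0,-1,0,0,0],
  ],
)

```text
t: 3.85
tcp_pos: [468.8, -56.0, 247.7]
tcp_rot: [-0.0, 1.0, 0.0, 0.0]
contact_force: [0.1, 0.6, 0.5]
width: 0.995
grasp_force: 0.0
```

Call:
send_rows(
  increments=[
    [0.6,-1,0,0,0],
    [0.5,-1,0,0,0],
    [0.5,-0.9,0,0,0],
    [0,0,1,0,0],
    [0,0,1,0,0],
    [0,0,1,0,0],
    [0,0,1,0,0],
    [0,0,1,0,0],
    [0,0,1,0,0],
    [0,0,1,0,0],
  ],
)

```text
t: 5.1
tcp_pos: [428.9, -127.3, 72.0]
tcp_rot: [-0.0, 1.0, 0.0, 0.0]
contact_force: [-0.5, 0.0, -1.0]
width: 1.002
grasp_force: 0.0
```

Call:
send_rows(
  increments=[
    [0,0,0,0,0.1],
    [0,0,0,0,0.15],
    [0,0,0,0,0.2],
    [0,0,0,0,0.25],
    [0,0,0,0,0.3],
    [0,0,0,0,0.4],
    [0,0,0,0,0.5],
    [0,0,0,0,0.5],
    [0,0,0,0,0.5],
    [0,0,0,0,0.5],
  ],
)

```text
t: 6.35
tcp_pos: [430.3, -128.2, 73.4]
tcp_rot: [0.0, 1.0, -0.0, 0.001]
contact_force: [-0.4, -3.0, 6.6]
width: 0.751
grasp_force: 12.0
```

Call:
send_rows(
  increments=[
    [0,0,-0.4,0,0.5],
    [0,0,-0.8,0,0.5],
    [0,0,-1,0,0.5],
    [0,0,-1,0,0.5],
    [0,0,-0.8,0,0.5],
    [-0.5,0.5,0,0,0.5],
    [-0.5,0.8,0,0,0.5],
    [-0.4,0.8,0,0,0.5],
    [-0.2,0.8,0,0,0.5],
    [0,0.8,0,0,0.5],
  ],
)

```text
t: 7.6
tcp_pos: [469.5, -32.4, 171.4]
tcp_rot: [-0.001, 1.0, -0.0, -0.001]
contact_force: [-0.2, -0.4, -1.2]
width: 0.753
grasp_force: 12.0
```

Call:
send_rows(
  increments=[
    [0,0.8,0,0,0.5],
    [0,0.8,0,0,0.5],
    [0,0.8,0,0,0.5],
    [0,0.8,0,0,0.5],
    [0,0.8,0,0,0.5],
    [0.2,0.8,0,0,0.5],
    [0.4,0.8,0,0,0.5],
    [0.5,0.8,0,0,0.5],
    [0.5,0.5,0,0,0.5],
    [0,0.3,0,0,0.5],
  ],
)

```text
t: 8.85
tcp_pos: [428.2, 147.1, 171.6]
tcp_rot: [-0.001, 1.0, -0.0, -0.001]
contact_force: [0.7, 0.5, -0.7]
width: 0.746
grasp_force: 12.0
```

Call:
send_rows(
  increments=[
    [0,0.09,0.8,0,0.5],
    [0,0,1,0,0.5],
    [0,0,0.9,0,0.5],
    [0,0,0.6,0,0.5],
    [0,0,0.3,0,0.5],
    [0,0,0.2,0,0.5],
    [0,0,0.12,0,0.5],
    [0,0,0,0,0.5],
    [0,0,0,0,0.5],
    [0,0,0,0,0.5],
  ],
)

```text
t: 10.1
tcp_pos: [429.7, 147.6, 74.9]
tcp_rot: [0.0, 1.0, 0.0, 0.0]
contact_force: [0.4, 0.1, 0.0]
width: 0.753
grasp_force: 12.0
```

```bash
python3 - <<'E'
from h import *
c=snap('side','s1.png'); a=c['image'][120:280,130:350]; st=robot.sense()
print(st['tcp_pos'].round(1),proj(c,[[427.9,149.3,66]]).round(),st['contact_force'].round(1))
cv2.imwrite('pics/s1c.png',cv2.cvtColor(cv2.resize(a,None,fx=3.5,fy=3.5,interpolation=2),cv2.COLOR_RGB2BGR))
E
```

```text
[429.7 147.6  74.9] [[215. 183.]] [-0.8 -0.1  0.2]
```

View pics/s1c.png

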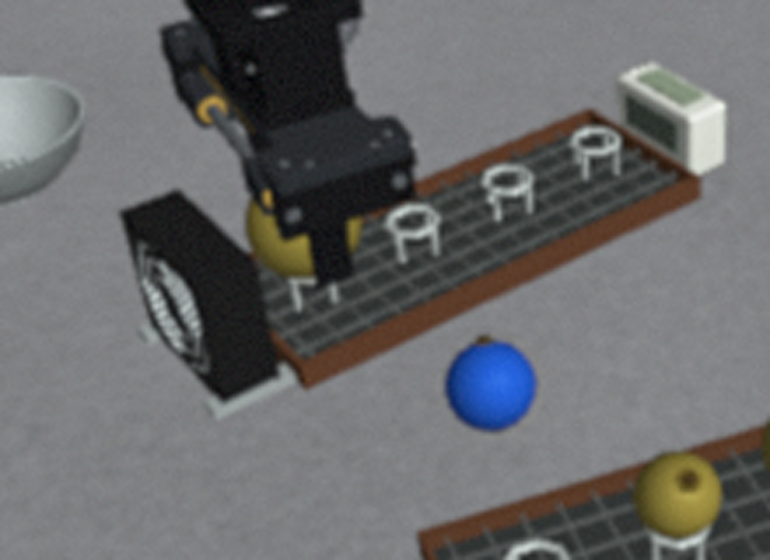

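The crop shows fruit d in the jaws just above the first ring. Its centre is at about (304,221), against an expected (297,220). A small correction, then lower and release.

Call:
send_rows(
  increments=[
    [0.07,0.06,0,0,0.5],
    [0,0,0.06,0,0.5],
    [0,0,0.04,0,0.5],
    [0,0,0,0,0.5],
    [0,0,0,0,0.22],
    [0,0,0,0,0.18],
    [0,0,0,0,0.12],
    [0,0,0,0,0.06],
    [0,0,0,0,0],
    [0,0,0,0,0],
  ],
)

```text
t: 11.4
tcp_pos: [427.6, 148.9, 72.0]
tcp_rot: [0.0, 1.0, -0.0, -0.0]
contact_force: [-0.7, 0.2, -0.1]
width: 0.99
grasp_force: 0.0
```

Call:
send_rows(
  increments=[
    [0,0,-0.3,0,0],
    [0,0,-0.8,0,0],
    [0,0,-1,0,0],
    [0,0,-1,0,0],
    [0,0,-1,0,0],
    [0,-1,0,0,0],
    [-0.5,-1,0,0,0],
    [-1,-1,0,0,0],
    [-1,-1,0,0,0],
    [-0.4,-1,0,0,0],
  ],
)

```text
t: 12.65
tcp_pos: [501.4, 23.0, 175.2]
tcp_rot: [0.0, 1.0, -0.0, 0.001]
contact_force: [0.4, 0.3, 0.1]
width: 1.004
grasp_force: 0.0
```

```bash
python3 - <<'E'
from h import *
c=snap('side','s2.png'); a=c['image'][120:280,130:350]; st=robot.sense()
print(st['tcp_pos'].round(1),proj(c,[[427.9,149.3,66]]).round())
cv2.imwrite('pics/s2c.png',cv2.cvtColor(cv2.resize(a,None,fx=3,fy=3,interpolation=2),cv2.COLOR_RGB2BGR))
E
```

```text
[502.1  18.8 175.3] [[215. 183.]]
```

View pics/s2c.png

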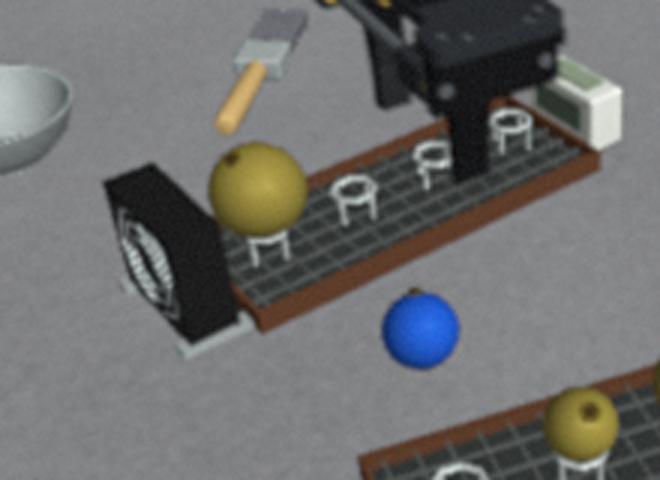

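Fruit d is seated at (216,183), against an expected (215,183). Next is fruit a.

Call:
send_rows(
  increments=[
    [0,-1,0,0,0],
    [0,-1,0,0,0],
    [0,-1,0,0,0],
    [0,-1,0,0,0],
    [0,-1,0,0,0],
    [0,-1,0,0,0],
    [0,-0.5,0,0,0],
    [0,0,0.5,0,0],
    [0,0,0.5,0,0],
    [0,0,0,0,0],
  ],
)

```text
t: 13.95
tcp_pos: [499.1, -137.1, 147.7]
tcp_rot: [-0.001, 1.0, 0.0, -0.002]
contact_force: [-1.7, -0.1, 0.2]
width: 0.997
grasp_force: 0.0
```

Call:
send_rows(
  increments=[
    [-0.04,-0.12,0.6,0,0],
    [0,0,1,0,0],
    [0,0,1,0,0],
    [0,0,0.6,0,0],
    [0,0,0.4,0,0],
    [0,0,0,0,0.15],
    [0,0,0,0,0.3],
    [0,0,0,0,0.4],
    [0,0,0,0,0.45],
    [0,0,0,0,0.5],
  ],
)

```text
t: 15.2
tcp_pos: [501.3, -141.5, 59.8]
tcp_rot: [0.0, 1.0, 0.0, 0.0]
contact_force: [-0.4, 0.2, -0.3]
width: 0.541
grasp_force: 0.0
```

Call:
send_rows(
  increments=[
    [0,0,0,0,0.6],
    [0,0,0,0,0.7],
    [0,0,0,0,0.7],
    [0,0,0,0,0.7],
    [0,0,0,0,0.7],
    [0,0,-0.2,0,0.7],
    [0,0,-0.4,0,0.7],
    [0,0,-0.4,0,0.7],
    [0,0,-0.2,0,0.7],
    [0,0,0,0,0.7],
  ],
)

```text
t: 16.45
tcp_pos: [501.5, -141.7, 90.1]
tcp_rot: [0.0, 1.0, -0.0, 0.001]
contact_force: [-0.2, 0.9, -0.4]
width: 0.472
grasp_force: 12.0
```

Call:
send_rows(
  increments=[
    [0,0,-0.6,0,0.7],
    [0,0,-1,0,0.7],
    [0,0.3,-1,0,0.7],
    [0,0.7,-0.6,0,0.7],
    [0,0.9,0,0,0.7],
    [0,1,0,0,0.7],
    [0,1,0,0,0.7],
    [0,1,0,0,0.7],
    [0,1,0,0,0.7],
    [0,1,0,0,0.7],
  ],
)

```text
t: 17.7
tcp_pos: [501.2, 31.7, 170.3]
tcp_rot: [0.0, 1.0, 0.0, 0.0]
contact_force: [0.4, -0.2, 0.2]
width: 0.477
grasp_force: 12.0
```

Call:
send_rows(
  increments=[
    [0.1,1,0,0,0.7],
    [0,1,0,0,0.7],
    [0,1,0,0,0.7],
    [0,0.9,0,0,0.7],
    [0,0.7,0,0,0.7],
    [0,0.4,0,0,0.7],
    [0,0.18,0,0,0.7],
    [0,0,0,0,0.7],
    [0,0,0,0,0.7],
    [0,0,0,0,0.7],
  ],
)

```text
t: 18.95
tcp_pos: [498.8, 159.8, 169.6]
tcp_rot: [0.001, 1.0, -0.0, 0.0]
contact_force: [0.1, 0.6, 1.4]
width: 0.472
grasp_force: 12.0
```

Call:
send_rows(
  increments=[
    [0,0,0.6,0,0.7],
    [0,0,1,0,0.7],
    [0,0,1,0,0.7],
    [0,0,0.8,0,0.7],
    [0,0,0.5,0,0.7],
    [0,0,0.3,0,0.7],
    [0,0,0.1,0,0.7],
    [0,0,0,0,0.7],
    [0,0,0,0,0.7],
    [0,0,0,0,0.7],
  ],
)

```text
t: 20.2
tcp_pos: [499.0, 160.7, 62.6]
tcp_rot: [0.0, 1.0, 0.0, 0.0]
contact_force: [0.1, -0.6, -0.1]
width: 0.473
grasp_force: 12.0
```

Call:
send_rows(
  increments=[
    [0,0,0.06,0,0.7],
    [0,0,0.06,0,0.7],
    [0,0,0,0,0.7],
    [0,0,0,0,0.5],
    [0,0,0,0,0.45],
    [0,0,0,0,0.35],
    [0,0,0,0,0.2],
    [0,0,0,0,0],
    [0,0,0,0,0],
    [0,0,0,0,0],
  ],
)

```text
t: 21.45
tcp_pos: [498.7, 160.5, 59.1]
tcp_rot: [0.0, 1.0, 0.0, 0.0]
contact_force: [1.0, -0.0, 0.5]
width: 0.972
grasp_force: 0.0
```

Call:
send_rows(
  increments=[
    [0,0,-0.3,0,0],
    [0,0,-0.8,0,0],
    [0,0,-1,0,0],
    [0,0,-1,0,0],
    [0,0,-1,0,0],
    [0,-1,-0.3,0,0],
    [-0.5,-1,0,0,0],
    [-1,-1,0,0,0],
    [-1,-1,0,0,0],
    [-0.4,-1,0,0,0],
  ],
)

```text
t: 22.7
tcp_pos: [572.4, 34.5, 169.7]
tcp_rot: [0.0, 1.0, -0.0, 0.001]
contact_force: [0.0, -0.2, 0.3]
width: 1.001
grasp_force: 0.0
```

Call:
send_rows(
  increments=[
    [0,-1,0,0,0],
    [0,-1,0,0,0],
    [0,-1,0,0,0],
    [0,-1,0,0,0],
    [0,-1,0,0,0],
    [0,-1,0,0,0],
    [0,-1,0,0,0],
    [0,-0.4,0,0,0],
    [0,0,0,0,0],
    [0,0,0,0,0],
  ],
)

```text
t: 23.95
tcp_pos: [571.4, -148.0, 169.1]
tcp_rot: [-0.001, 1.0, 0.0, -0.0]
contact_force: [0.5, 0.4, -0.0]
width: 1.001
grasp_force: 0.0
```

```bash
python3 - <<'E'
from h import *
c=snap('side','s3.png'); a=c['image'][120:320,130:430]; st=robot.sense()
print(st['tcp_pos'].round(1),((proj(c,[[427.9,149.3,66],[498.9,160.3,52],[572.2,-151.5,57],[643.1,-163,62]])-[130,120])*2.6).round())
cv2.imwrite('pics/s3c.png',cv2.cvtColor(cv2.resize(a,None,fx=2.6,fy=2.6,interpolation=2),cv2.COLOR_RGB2BGR))
E
```

```text
[ 571.4 -148.   169. ] [[222. 165.]
 [302. 145.]
 [603. 328.]
 [698. 293.]]
```

View pics/s3c.png

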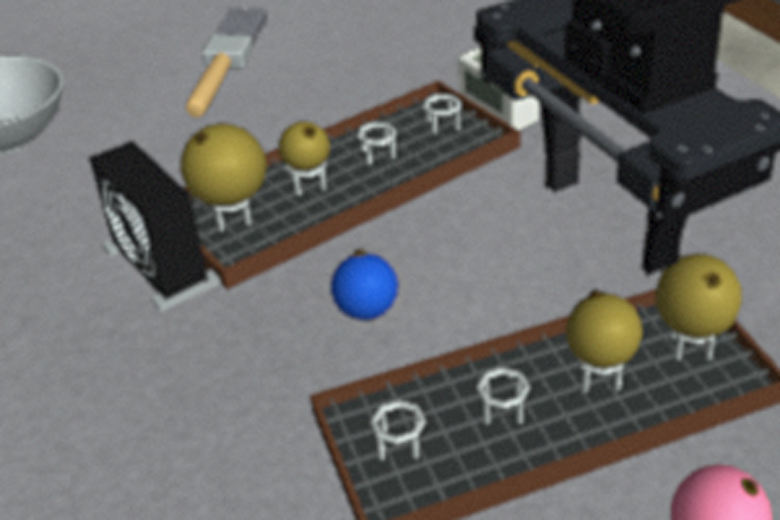

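Fruits d and a are seated at (223,164) and (304,146), as expected. b at (604,330) and c at (699,296) are undisturbed. Next is b.

Call:
send_rows(
  increments=[
    [-0.03,-0.14,0.6,0,0],
    [0,0,1,0,0],
    [0,0,1,0,0],
    [0,0,1,0,0],
    [0,0,0.5,0,0],
    [0,0,0.12,0,0],
    [0,0,0,0,0.15],
    [0,0,0,0,0.25],
    [0,0,0,0,0.32],
    [0,0,0,0,0.38],
  ],
)

```text
t: 25.25
tcp_pos: [572.1, -153.0, 64.0]
tcp_rot: [0.0, 1.0, 0.0, 0.0]
contact_force: [-0.4, -0.3, -0.8]
width: 0.662
grasp_force: 0.0
```

Call:
send_rows(
  increments=[
    [0,0,0,0,0.5],
    [0,0,0,0,0.6],
    [0,0,0,0,0.6],
    [0,0,0,0,0.6],
    [0,0,0,0,0.6],
    [0,0,-0.2,0,0.6],
    [0,0,-0.4,0,0.6],
    [0,0,-0.4,0,0.6],
    [0,0,-0.2,0,0.6],
    [0,0,0,0,0.6],
  ],
)

```text
t: 26.5
tcp_pos: [572.3, -153.2, 94.2]
tcp_rot: [0.0, 1.0, -0.0, 0.001]
contact_force: [0.5, -0.0, 0.5]
width: 0.564
grasp_force: 12.0
```

Call:
send_rows(
  increments=[
    [0,0,-0.6,0,0.6],
    [0,0,-1,0,0.6],
    [0,0.3,-1,0,0.6],
    [0,0.7,-0.4,0,0.6],
    [0,0.9,0,0,0.6],
    [0,1,0,0,0.6],
    [0,1,0,0,0.6],
    [0,1,0,0,0.6],
    [0,1,0,0,0.6],
    [0,1,0,0,0.6],
  ],
)

```text
t: 27.75
tcp_pos: [572.0, 20.2, 169.4]
tcp_rot: [0.0, 1.0, 0.0, 0.0]
contact_force: [-0.2, -0.1, 0.0]
width: 0.568
grasp_force: 12.0
```

Call:
send_rows(
  increments=[
    [0.09,1,0,0,0.6],
    [0,1,0,0,0.6],
    [0,1,0,0,0.6],
    [0,1,0,0,0.6],
    [0,0.9,0,0,0.6],
    [0,0.7,0,0,0.6],
    [0,0.4,0,0,0.6],
    [0,0.05,0,0,0.6],
    [0,0,0,0,0.6],
    [0,0,0,0,0.6],
  ],
)

```text
t: 29.0
tcp_pos: [569.9, 169.6, 168.6]
tcp_rot: [0.001, 1.0, -0.0, 0.0]
contact_force: [0.1, 0.2, -0.6]
width: 0.566
grasp_force: 12.0
```

Call:
send_rows(
  increments=[
    [0,0.02,0.6,0,0.6],
    [0,0,1,0,0.6],
    [0,0,1,0,0.6],
    [0,0,0.8,0,0.6],
    [0,0,0.4,0,0.6],
    [0,0,0.2,0,0.6],
    [0,0,0.05,0,0.6],
    [0,0,0,0,0.6],
    [0,0,0,0,0.6],
    [0,0,0,0,0.6],
  ],
)

```text
t: 30.25
tcp_pos: [569.9, 171.3, 67.7]
tcp_rot: [0.0, 1.0, 0.0, 0.0]
contact_force: [0.3, 1.2, 0.3]
width: 0.566
grasp_force: 12.0
```

Call:
send_rows(
  increments=[
    [0,0,0.06,0,0.6],
    [0,0,0.06,0,0.6],
    [0,0,0,0,0.6],
    [0,0,0,0,0.4],
    [0,0,0,0,0.35],
    [0,0,0,0,0.28],
    [0,0,0,0,0.15],
    [0,0,0,0,0],
    [0,0,0,0,0],
    [0,0,0,0,0],
  ],
)

```text
t: 31.5
tcp_pos: [569.7, 171.2, 64.3]
tcp_rot: [0.0, 1.0, 0.0, 0.0]
contact_force: [0.4, -0.3, 0.6]
width: 0.988
grasp_force: 0.0
```

Call:
send_rows(
  increments=[
    [0,0,-0.3,0,0],
    [0,0,-0.8,0,0],
    [0,0,-1,0,0],
    [0,0,-1,0,0],
    [0,0,-1,0,0],
    [0,-1,-0.1,0,0],
    [-0.5,-1,0,0,0],
    [-1,-1,0,0,0],
    [-1,-1,0,0,0],
    [-0.4,-1,0,0,0],
  ],
)

```text
t: 32.75
tcp_pos: [643.7, 45.3, 171.1]
tcp_rot: [0.0, 1.0, 0.0, 0.001]
contact_force: [-0.5, -0.1, 0.3]
width: 1.0
grasp_force: 0.0
```

Call:
send_rows(
  increments=[
    [0,-1,0,0,0],
    [0,-1,0,0,0],
    [0,-1,0,0,0],
    [0,-1,0,0,0],
    [0,-1,0,0,0],
    [0,-1,0,0,0],
    [0,-1,0,0,0],
    [0,-1,0,0,0],
    [0,-0.3,0,0,0],
    [0,0,0,0,0],
  ],
)

```text
t: 34.0
tcp_pos: [642.4, -161.2, 170.2]
tcp_rot: [0.0, 1.0, 0.0, 0.001]
contact_force: [0.1, -0.3, 0.3]
width: 0.998
grasp_force: 0.0
```

```bash
python3 - <<'E'
from h import *
c=snap('side','s4.png'); a=c['image'][120:320,130:430]; st=robot.sense()
print(st['tcp_pos'].round(1),((proj(c,[[427.9,149.3,66],[498.9,160.3,52],[569.9,170.5,57],[643.1,-163,62]])-[130,120])*2.6).round())
cv2.imwrite('pics/s4c.png',cv2.cvtColor(cv2.resize(a,None,fx=2.6,fy=2.6,interpolation=2),cv2.COLOR_RGB2BGR))
E
```

```text
[ 642.5 -160.1  169.9] [[222. 165.]
 [302. 145.]
 [373. 110.]
 [698. 293.]]
```

View pics/s4c.png

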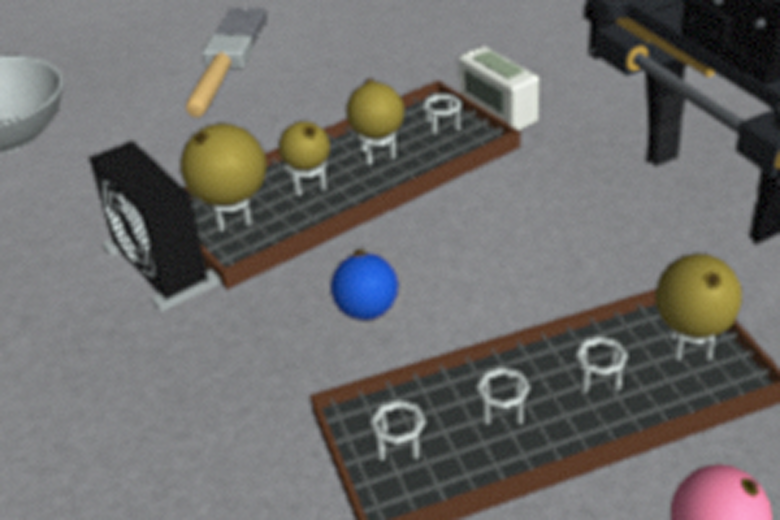

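Fruit b is seated at (375,109), as expected. Last is c at (699,296).

Call:
send_rows(
  increments=[
    [-0.02,-0.1,0.6,0,0],
    [0,0,1,0,0],
    [0,0,1,0,0],
    [0,0,1,0,0],
    [0,0,0.4,0,0],
    [0,0,0.06,0,0],
    [0,0,0,0,0.12],
    [0,0,0,0,0.18],
    [0,0,0,0,0.24],
    [0,0,0,0,0.28],
  ],
)

```text
t: 35.3
tcp_pos: [642.8, -163.8, 68.2]
tcp_rot: [0.0, 1.0, 0.0, 0.0]
contact_force: [-0.8, -0.1, 0.6]
width: 0.744
grasp_force: 0.0
```

Call:
send_rows(
  increments=[
    [0,0,0,0,0.35],
    [0,0,0,0,0.45],
    [0,0,0,0,0.55],
    [0,0,0,0,0.55],
    [0,0,0,0,0.55],
    [0,0,-0.2,0,0.55],
    [0,0,-0.4,0,0.55],
    [0,0,-0.4,0,0.55],
    [0,0,-0.2,0,0.55],
    [0,0,0,0,0.55],
  ],
)

```text
t: 36.55
tcp_pos: [643.0, -164.0, 98.5]
tcp_rot: [0.0, 1.0, -0.0, 0.001]
contact_force: [0.0, -0.4, -1.5]
width: 0.656
grasp_force: 12.0
```

Call:
send_rows(
  increments=[
    [0,0,-0.6,0,0.55],
    [0,0,-1,0,0.55],
    [0,0.3,-0.8,0,0.55],
    [0,0.7,-0.4,0,0.55],
    [0,0.9,0,0,0.55],
    [0,1,0,0,0.55],
    [0,1,0,0,0.55],
    [0,1,0,0,0.55],
    [0,1,0,0,0.55],
    [0,1,0,0,0.55],
  ],
)

```text
t: 37.8
tcp_pos: [642.1, 11.6, 167.6]
tcp_rot: [-0.001, 1.0, 0.0, -0.0]
contact_force: [0.5, 0.4, -0.3]
width: 0.658
grasp_force: 12.0
```

Call:
send_rows(
  increments=[
    [0.06,1,0,0,0.55],
    [0,1,0,0,0.55],
    [0,1,0,0,0.55],
    [0,1,0,0,0.55],
    [0,1,0,0,0.55],
    [0,0.9,0,0,0.55],
    [0,0.6,0,0,0.55],
    [0,0.38,0,0,0.55],
    [0,0,0,0,0.55],
    [0,0,0,0,0.55],
  ],
)

```text
t: 39.05
tcp_pos: [641.4, 179.3, 167.9]
tcp_rot: [0.001, 1.0, -0.0, 0.0]
contact_force: [-0.0, -0.2, -0.4]
width: 0.658
grasp_force: 12.0
```

Call:
send_rows(
  increments=[
    [0,0,0.6,0,0.55],
    [0,0,1,0,0.55],
    [0,0,0.9,0,0.55],
    [0,0,0.7,0,0.55],
    [0,0,0.4,0,0.55],
    [0,0,0.2,0,0.55],
    [0,0,0.06,0,0.55],
    [0,0,0,0,0.55],
    [0,0,0,0,0.55],
    [0,0,0,0,0.55],
  ],
)

```text
t: 40.3
tcp_pos: [641.4, 180.8, 71.8]
tcp_rot: [0.0, 1.0, 0.0, 0.0]
contact_force: [-0.3, -1.0, -0.5]
width: 0.662
grasp_force: 12.0
```

Call:
send_rows(
  increments=[
    [0,0,0.07,0,0.55],
    [0,0,0.07,0,0.55],
    [0,0,0,0,0.55],
    [0,0,0,0,0.31],
    [0,0,0,0,0.27],
    [0,0,0,0,0.2],
    [0,0,0,0,0.1],
    [0,0,0,0,0],
    [0,0,0,0,0],
    [0,0,0,0,0],
  ],
)

```text
t: 41.55
tcp_pos: [641.2, 180.7, 67.8]
tcp_rot: [0.0, 1.0, 0.0, 0.0]
contact_force: [0.6, 0.5, -0.2]
width: 0.994
grasp_force: 0.0
```

Call:
send_rows(
  increments=[
    [0,0,-0.3,0,0],
    [0,0,-0.8,0,0],
    [0,0,-1,0,0],
    [0,0,-1,0,0],
    [0,0,-1,0,0],
    [0,-1,-0.5,0,0],
    [0,-1,0,0,0],
    [0,-1,0,0,0],
    [0,-1,0,0,0],
    [0,-1,0,0,0],
  ],
)

```text
t: 42.8
tcp_pos: [640.8, 52.2, 183.3]
tcp_rot: [0.001, 1.0, -0.0, 0.0]
contact_force: [0.1, -1.0, 0.3]
width: 1.001
grasp_force: 0.0
```

Call:
send_rows(
  increments=[
    [0,-1,0,0,0],
    [0,-1,0,0,0],
    [0,-1,0,0,0],
    [0,-1,0,0,0],
    [0,-1,0,0,0],
    [0,-1,0,0,0],
    [0,0,0,0,0],
    [0,0,0,0,0],
    [0,0,0,0,0],
    [0,0,0,0,0],
  ],
)

```text
t: 44.05
tcp_pos: [641.3, -93.1, 182.8]
tcp_rot: [-0.001, 1.0, 0.0, 0.0]
contact_force: [0.1, 0.8, -0.9]
width: 1.001
grasp_force: 0.0
```

```bash
python3 - <<'E'
from h import *
c=snap('side','s5.png'); a=c['image'][120:320,130:430]; st=robot.sense()
print(st['tcp_pos'].round(1),((proj(c,[[427.9,149.3,66],[498.9,160.3,52],[569.9,170.5,57],[641.5,180.6,62]])-[130,120])*2.6).round())
cv2.imwrite('pics/s5c.png',cv2.cvtColor(cv2.resize(a,None,fx=2.6,fy=2.6,interpolation=2),cv2.COLOR_RGB2BGR))
E
```

```text
[641.2 -93.3 182.8] [[222. 165.]
 [302. 145.]
 [373. 110.]
 [439.  77.]]
```

View pics/s5c.png

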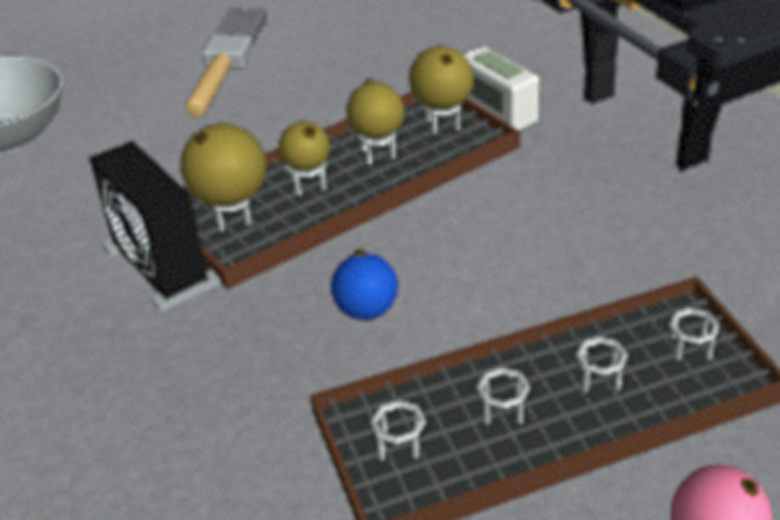

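All four fruits are seated at (223,164), (304,146), (375,109) and (441,77), as expected, and the full rack is empty.

```bash
python3 -c "
from cell import robot
print(robot.close_job())"
```

```text
the job is handed in; nothing more can be done
None
```

All four fruits were moved to the empty rack and the job handed in at about 44 s: from the fan outward they sit d, a, b, c, each in its own ring seat in the last picture, with nothing dropped.

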